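Take the spinner nut off the air circulator for cleaning

TASK

The air circulator lies face up on the laundry counter with its front guard off, ready for cleaning. Unscrew the orange spinner nut that holds its fan blades: it has a left-hand thread, so it loosens clockwise seen from above, and by feel you should make sure that the nut turns on its stud and does not drag the blades round with it. When it has run off its thread, stand it on its open end, grip up, in the brown tray, and leave the other things on the counter where they are.

Things in the scene. Friction and masses are not known exactly. Their poses are not given: they have to be found in the camera images.
- nut_grip (a point): Centre of the grip bar of the orange spinner nut: a round fluted cap 51 mm across, 31.5 mm high, open below, with an upright bar on its flat top, 64 mm long (the nut's x), 13 mm thick (y), 34 mm high (z, up). This point is 48.5 mm above the nut's lower rim, 17 mm below the top of the bar. About 80 g. At the start its lower rim is 2.5 mm above the hub top.
- stud_top (a point): Top of the stud, 24 mm above the hub, inside the nut. Two-start LEFT-HAND thread: turned clockwise seen from above the nut rises 16 mm per turn (2.5 mm per rad), 1 mm axial play. A sprung washer makes the first rad stiff (0.1 to 0.15 N m), then it runs easily; it comes free between three quarters of a turn and a full turn. The wrong way it seats hard within 0.8 rad, then drags the blades.
- hub_top (a point): Centre of the top of the fan's hub, on its upright axis, 137 mm above the counter. The fan is a white air circulator facing the ceiling, fixed: round base, cowl ring 246 mm across with its rim 138 mm above the counter, five grey blades inside it with upper edges below the hub top.
- blades (a joint): Angle of the grey fan wheel about its upright axis, rad: 0 at the start, positive counterclockwise from above. The motor's magnets hold it with about 0.35 N m; a push of some 4 N at a blade tip turns it.
- tray: Low dark brown wooden tray, fixed, 200 mm long (its x) by 150 mm wide (its y), rim 30 mm high, wall 7 mm. Origin: centre of its underside on the counter.
- tray_floor (a point): Centre of the tray's inner floor, 7 mm above the counter; the clear floor is 186 by 136 mm.
- guard: The circulator's round white front guard, 244 mm across and 20 mm high, lying flat. Origin: centre of its underside. A bystander.
- soap_pump: Amber pump bottle of hand soap, 64 mm across, 156 mm tall, standing. Origin: centre of its underside. A bystander.
- detergent: White detergent jug with blue cap and handle, about 120 by 65 mm and 217 mm tall, standing. Origin: centre of its underside. A bystander.
- brush: Wooden scrubbing brush, 200 mm long (its x), 42 mm wide, 20 mm high, lying. Origin: centre of its underside. A bystander.
Mind the look-alikes: they are no part of the job. Of the things like the part that bears nut_grip, leave any that is green, turquoise or yellow; of the rest the smaller one is meant.

How it is judged:
On the way, in this order (a step that is already met when the one before it is completed fails the run):
1. the nut has been turned up its stud by at least 7 mm, still on the axis (z of nut_grip in the frame of hub_top above 0.058 m and horizontal distance between nut_grip and hub_top below 0.008 m), for 0.1 s.
2. the nut is off the stud (distance between nut_grip and hub_top above 0.095 m), for 0.1 s.
At the end, for the whole second after the job is handed in: the nut stands released and at rest on its open end on the tray's floor, grip up (axis within 9 degrees of upright) (x of nut_grip in the frame of tray between -0.075 and 0.075 m and y of nut_grip in the frame of tray between -0.05 and 0.05 m and z of nut_grip in the frame of tray below 0.0605 m and angle between nut_grip's own z axis and vertical below 0.15 rad and linear speed of nut below 0.02 m/s); the robot touches nothing.
It fails at once if the fan blades dragged round by more than 0.6 rad either way (value of joint blades above 0.6 rad or value of joint blades below -0.6 rad).
It fails at once if a bystander shifted by more than 30 mm (distance of any of guard, soap_pump, detergent, brush from where it was at the start of the episode above 0.03 m).
It also fails if it takes over 72 s, if anything falls off the work surface, if the arm or the gripper's body presses on something with over 40 N, if the wrist force passes 120 N, or if a joint passes its speed limit or range.

ROBOT

A 7-joint arm with a two-finger parallel gripper is mounted at the origin on the work surface. World frame = base frame: x ahead of the robot, y to its left, z up, the work surface at z = 0. Lengths are in m, angles in rad, forces in N, time in s.
With the tool pointing down it reaches from about 0.35 to 0.9 m from the base axis. Payload 19.9 kg.
Tool frame: the origin (TCP) lies at the very end of the fingers, on their centre line; the grasp point (between the pads) lies 19 mm behind it; z points along the fingers, y is the direction in which the jaws open and shut (so a half turn about z gives the same grasp; the last joint's range is limited). The gripper opens to 85 mm and grips with 20 to 120 N. Pads are 22 mm wide; open, the fingers measure 114 mm over their backs; the gripper's body (76 mm by 85 mm) begins 54 mm behind the grasp point. The pads swing forward as they close: fully open they stand 13 mm farther back than shut.
Start: joints at [-0.042, 0.417, -0.01, 1.614, 0.005, 1.111, -0.053], TCP at [0.625, 0, 0.231] pointing down, gripper open.
Joint ranges: [-2.81, 2.81], [-0.39, 2.02], [-1.27, 1.25], [0.06, 2.57], [-1.19, 4.33], [0.19, 2], [-2.82, 2.82]. Speed limits (rad/s): [1.89, 1.89, 2.39, 2.39, 3.01, 3.01, 3.01].

INTERFACE

Orientations are given as a unit quaternion [w, x, y, z].
In Python, from plant import r gives the robot as it stands.
- The arm moves only by the tool drive_tool, never from a script. Its argument "plan" is a list of rows, each a list of 3 entries, a list of its own where there are three numbers: the shift along the tool's x, y, z in mm, then the turn, a rotation vector about the tool's x, y, z in degrees, then the closure in counts, from 0 (fully open) to 255 (shut). In form: [[[dx, dy, dz], [ax, ay, az], jaw], ...]. A call has 1 to 20 rows; each row shifts and turns the commanded pose from where the row before left it, along the tool's axes as they then stand; what a row does not reach is not made up. A row lasts 1/8 s, in which the tool goes at most 62.5 mm and 10.7 degrees, less where a joint would pass 70% of its speed; a pose out of reach is approached as far as the arm can. A call with a gripper value outside its range is refused whole. The fingers move at their own pace and stop on an object; "newtons" is the grip in N (left out, the last holds). Time passes only in rows, so rows that do not move let the fingers close. It gives the time, the measured TCP pose, the force and the opening at its end, in the units of the state.
- r.read_state(): the state, without advancing time (a new reading comes with each control period).
- r.read_camera(name): name is "scene" or "side" or "wrist"; returns (picture, depth): 400x640x3 uint8, blue, green, red; 400x640 float32, m along the optical axis (not along the pixel's ray), 0 where there is no reading.
- r.camera_info(name): a dict with "mtx" (3x3 intrinsics, pixels), "rvec" (rotation vector, rad) and "tvec" (3), from world to camera coordinates, as OpenCV has them. Camera axes: x right, y down, z forward; pixel columns grow to the right and rows downward; lengths in m; the calibration is good to about 2 mm. The wrist camera is an equidistant fisheye: a pixel r from the principal point sees the ray r / f radians off the axis. A picture is of the moment at which its call begins: read the wrist's pose just before it. camera_info takes no time and is no camera call; for the wrist camera it gives the pose at the moment of the call.
- r.finish_job(): hands the job in, once; it reports no verdict.
Trained networks look in the newest picture that a camera, given by its name, has taken for a name from the list of things; names that differ only in an ending like _2 or _b are one class to them, and where a whole thing is asked for, a point or a joint stands for the part that bears it (a point fixed in the world has none). Each returns a list of dicts, best first, with "confidence" (0 to 1); they miss things now and then, are a little off and sometimes report something else, mostly with a low value. They report only what shows in the picture. A call takes as long as a camera call. They do not tell look-alikes from the thing itself.
- r.cut_out(camera, name): "mask" (400x640 bool, what is visible of it) and "extent" ([left, top, right, bottom] in pixels, round what is visible of it).
The state is a dict: "time_s": time; "q": joint angles; "qd": joint speeds; "joint_torque": joint torques, N m; "position": TCP position; "tcp_rot": TCP orientation; "ft_force": force on the tool from outside, world axes, zero at the start; "wrist_torque": the same for the moment, N m; "gripper_width": finger opening in m.
Only numpy, scipy, OpenCV 4.12 (cv2) and the standard library are available. Lean on these libraries where they do the work, as an engineer would, in place of code of your own. Each camera call takes 0.05 s, during which the arm holds its last target.

## Working session

There is one attempt and no reset: what is moved stays moved. The work goes in short steps, Python scripts to look and compute and a tool call to move; the robot and the scene stay as the last step left them, time stands still between calls to the robot, and variables do not carry over. Pictures are saved under pics/ and viewed, and the job is handed in when it is done.

Besides the shell and the picture viewer there is one more tool, called by a JSON object that holds its "method" and its "body", one argument or row to a line. drive_tool: Moves the arm, as the interface text tells. Its arguments: {"type":"object","properties":{"plan":{"type":"array","items":{"type":"array"}},"newtons":{"type":"number"}},"required":["plan"]}

```bash
mkdir -p pics; ls; cat > h.py <<'E'
import numpy as np,cv2
from plant import r
def T(cam):
    c=r.camera_info(cam);R,_=cv2.Rodrigues(np.array(c['rvec'],float));return np.array(c['mtx']),R,np.array(c['tvec'],float).ravel()
def pts(cam,depth,mask=None):
    K,R,t=T(cam)
    v,u=np.nonzero((depth>0)&(mask if mask is not None else True))
    z=depth[v,u]
    x=(u-K[0,2])/K[0,0]*z;y=(v-K[1,2])/K[1,1]*z
    if cam=='wrist':
        a=(u-K[0,2])/K[0,0];b=(v-K[1,2])/K[1,1];th=np.hypot(a,b);s=np.tan(th)/np.maximum(th,1e-9);x=a*s*z;y=b*s*z
    P=np.c_[x,y,z]
    return (P-t)@R,np.c_[u,v]
E
python3 - <<'E'
from h import *
print(r.read_state())
for c in ['scene','side','wrist']:
    im,d=r.read_camera(c);cv2.imwrite(f'pics/{c}0.png',im);np.savez(f'{c}0.npz',im=im,d=d)
    for n in ['nut_grip','tray','blades','guard','soap_pump','detergent','brush']:
        for o in r.cut_out(c,n):
            P,_=pts(c,d,o['mask'])
            print(c,n,round(o['confidence'],2),o['extent'],np.median(P,0).round(3) if len(P) else None, P.max(0).round(3) if len(P) else None)
print(r.read_state()['time_s'])
E
```

```text
pics
{'time_s': 0.0, 'q': array([-0.04151087,  0.41797267, -0.01028176,  1.61419366,  0.00470865,
        1.11069487, -0.05300812]), 'qd': array([ 1.25540705e-03,  6.17042651e-04, -1.80726312e-03,  1.29745956e-03,
       -8.30361791e-05, -2.72338161e-04,  2.10973191e-03]), 'joint_torque': array([ 3.43503270e-04, -8.64444852e+01,  6.79280274e-01, -4.34903777e+01,
        1.92400004e-02,  7.37222959e-03,  1.31192037e-04]), 'position': array([ 6.24643318e-01, -1.93481978e-05,  2.30652997e-01]), 'tcp_rot': array([-4.00122509e-04,  7.07108229e-01,  7.07105059e-01, -4.77102384e-04]), 'ft_force': array([0.17855356, 0.02980466, 0.05778073]), 'wrist_torque': array([-0.00538332,  0.08079534,  0.0530706 ]), 'gripper_width': 0.08534035175536535}
scene nut_grip 0.9 [352.0, 131.0, 377.1, 160.9] [ 0.28  -0.206  0.042] [ 0.309 -0.171  0.093]
scene nut_grip 0.86 [234.0, 171.4, 253.0, 194.2] [ 0.705 -0.249  0.038] [ 0.727 -0.23   0.071]
scene nut_grip 0.54 [318.6, 207.4, 341.7, 233.9] [0.534 0.018 0.035] [0.562 0.038 0.071]
scene tray 0.68 [309.1, 235.7, 399.2, 307.8] [0.55  0.187 0.009] [0.662 0.278 
[... 1821 characters left out ...]
0.26 [325.3, 166.4, 373.5, 178.4] [ 0.469 -0.222  0.123] [ 0.551 -0.153  0.141]
wrist nut_grip 0.96 [84.1, 285.3, 120.2, 322.7] [ 0.276 -0.186  0.06 ] [0.553 0.012 0.311]
wrist nut_grip 0.69 [205.8, 142.3, 270.0, 190.9] [0.532 0.013 0.032] [0.561 0.036 0.067]
wrist tray 0.95 [170.7, 0.0, 354.1, 95.5] [0.552 0.16  0.007] [0.654 0.229 0.033]
wrist blades 0.6 [158.1, 322.2, 270.7, 388.8] [ 0.441 -0.226  0.115] [0.609 0.016 0.328]
wrist guard 0.63 [356.5, 63.3, 528.0, 245.9] [0.78  0.018 0.016] [0.91  0.138 0.023]
wrist soap_pump 0.79 [67.9, 161.5, 182.9, 226.9] [ 0.419 -0.002  0.098] [0.437 0.024 0.156]
wrist soap_pump 0.33 [355.7, 63.5, 527.3, 247.6] [0.78  0.021 0.016] [0.91  0.144 0.023]
1.2
```

```bash
python3 - <<'E'
import cv2
for n in ['scene','side']:
    im=cv2.imread(f'pics/{n}0.png');c=im[110:310,190:440];cv2.imwrite(f'pics/{n}_c.png',cv2.resize(c,None,fx=3,fy=3,interpolation=2)[:600,:800])
E
```

```text
(no output)
```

View pics/scene_c.png

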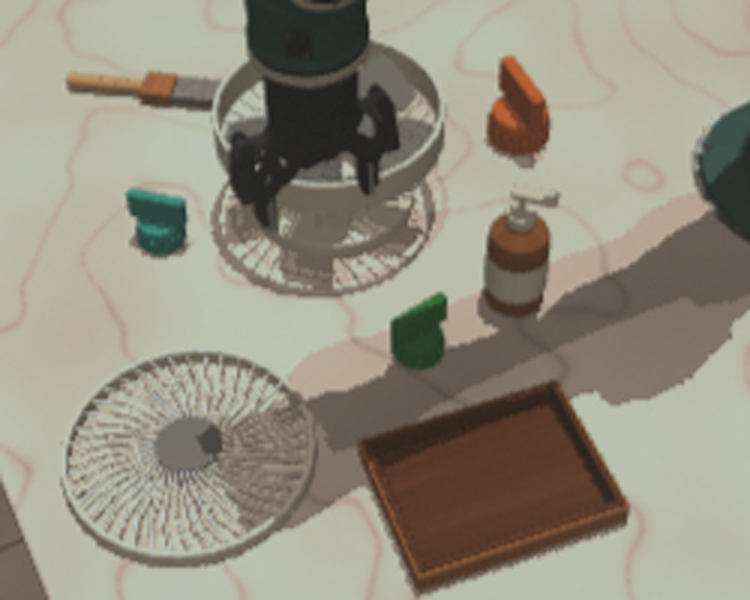

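View pics/side_c.png

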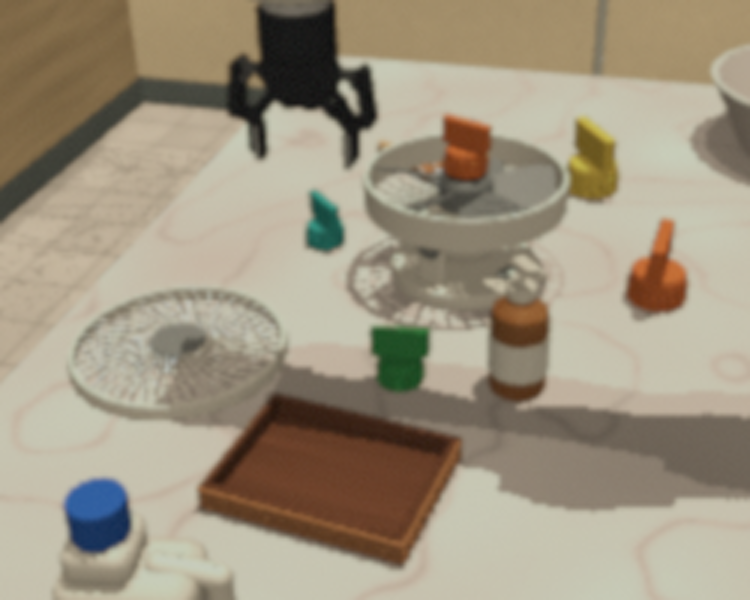

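View pics/wrist0.png

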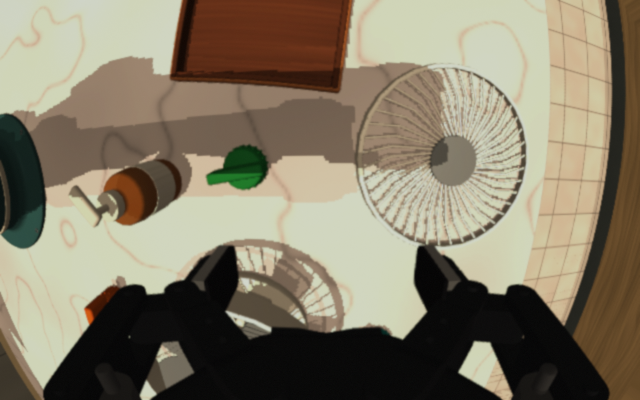

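Candidates: teal (scene 243,183), green (scene 330,220), yellow (side 388,162), large orange standing on the counter (side 405,199), orange on the fan hub (side 345,160). By the description I want the orange one on the hub, which is the smaller orange one. I'll check it in a close crop and measure it.

```bash
python3 - <<'E'
from h import *
z=np.load('side0.npz');im,d=z['im'],z['d']
cv2.imwrite('pics/sidecrop.png',cv2.resize(im[140:220,310:425],None,fx=6,fy=6,interpolation=2))
P,uv=pts('side',d)
hsv=cv2.cvtColor(im,cv2.COLOR_BGR2HSV)
h=hsv[uv[:,1],uv[:,0]]
m=(h[:,0]<14)&(h[:,1]>150)&(h[:,2]>60)&(abs(uv[:,0]-345)<14)&(abs(uv[:,1]-160)<13)
Q=P[m];print(len(Q),Q.min(0),Q.max(0),np.median(Q,0))
g=Q[Q[:,2]>.175]; print('bar',g.mean(0)); 
c,s,v=np.linalg.svd(g[:,:2]-g[:,:2].mean(0),full_matrices=False);print(v[0],s, np.ptp((g[:,:2]-g[:,:2].mean(0))@v[0]))
np.set_printoptions(precision=3,suppress=True)
for q,p in list(zip(Q,uv[m]))[::6]:print(p,q)
# cowl ring rim
m=(P[:,2]>.128)&(P[:,2]<.15)&(abs(P[:,0]-.49)<.17)&(abs(P[:,1]+.22)<.17)
R=P[m];print(len(R),R.min(0),R.max(0))
# tray
m=(P[:,2]>.024)&(P[:,2]<.04)&(P[:,0]>.4)&(P[:,0]<.7)&(P[:,1]>.08)&(P[:,1]<.3)
R=P[m];print('tray',R.min(0),R.max(0),cv2.minAreaRect(R[:,:2].astype(np.float32)))
E
```

```text
249 [ 0.48119678 -0.23466033  0.14011632] [ 0.53202592 -0.19764828  0.20705207] [ 0.50674495 -0.21524012  0.1745257 ]
bar [ 0.50595678 -0.22070914  0.19142569]
[-0.93478159  0.355223  ] [0.17828181 0.02592542] 0.05495958930098992
[339 149] [ 0.532 -0.235  0.205]
[343 150] [ 0.516 -0.227  0.206]
[343 151] [ 0.516 -0.225  0.202]
[339 152] [ 0.531 -0.232  0.194]
[345 152] [ 0.507 -0.218  0.202]
[351 152] [ 0.486 -0.217  0.205]
[344 153] [ 0.511 -0.221  0.197]
[350 153] [ 0.488 -0.211  0.204]
[342 154] [ 0.519 -0.225  0.191]
[348 154] [ 0.496 -0.218  0.196]
[340 155] [ 0.528 -0.233  0.183]
[346 155] [ 0.504 -0.222  0.19 ]
[352 155] [ 0.482 -0.217  0.194]
[344 156] [ 0.511 -0.222  0.185]
[350 156] [ 0.488 -0.212  0.192]
[343 157] [ 0.515 -0.223  0.181]
[349 157] [ 0.492 -0.215  0.186]
[343 158] [ 0.516 -0.227  0.175]
[349 158] [ 0.492 -0.218  0.181]
[341 159] [ 0.522 -0.224  0.172]
[347 159] [ 0.499 -0.218  0.177]
[339 160] [ 0.527 -0.214  0.172]
[345 160] [ 0.505 -0.212  0.175]
[351 160] [ 0.484 -0.211  0.178]
[344 161] [ 0.508 -0.21   0.171]
[350 161] [ 0.488 -0.217  0.17 ]
[343 162] [ 0.511 -0.203  0.171]
[349 162] [ 0.491 -0.211  0.169]
[341 163] [ 0.517 -0.202  0.167]
[347 163] [ 0.497 -0.207  0.167]
[339 164] [ 0.525 -0.206  0.16 ]
[345 164] [ 0.504 -0.208  0.161]
[351 164] [ 0.486 -0.223  0.156]
[343 165] [ 0.509 -0.198  0.162]
[349 165] [ 0.491 -0.214  0.156]
[342 166] [ 0.514 -0.206  0.154]
[348 166] [ 0.494 -0.212  0.153]
[341 167] [ 0.518 -0.205  0.149]
[347 167] [ 0.497 -0.208  0.15 ]
[342 168] [ 0.514 -0.203  0.147]
[348 168] [ 0.493 -0.208  0.147]
[346 169] [ 0.5   -0.205  0.144]
686 [ 0.388 -0.35   0.128] [ 0.631 -0.103  0.15 ]
tray [0.44  0.101 0.024] [0.661 0.277 0.036] ((0.5508894324302673, 0.1880960762500763), (0.15616853535175323, 0.20710325241088867), 82.71089935302734)
```

View pics/sidecrop.png

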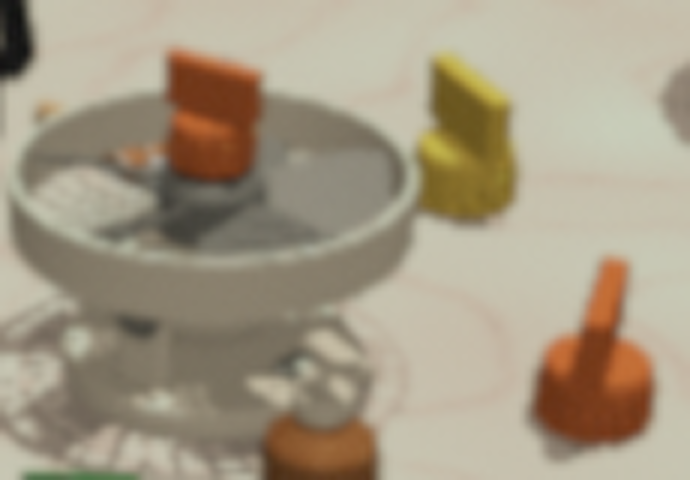

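The crop shows the small orange nut on the hub. The large orange one stands on the counter at right. The bar-face and cowl-ring estimates of the axis agree at about (0.508, -0.227). Next I move above it for a close look.

{"method": "drive_tool", "body": {
  "plan": [
    [[-38, -19.5, -12], [0, 0, 0], 0],
    [[-38, -19.5, -12], [0, 0, 0], 0],
    [[-38, -19.5, -12], [0, 0, 0], 0],
    [[-38, -19.5, -12], [0, 0, 0], 0],
    [[-38, -19.5, -12], [0, 0, 0], 0],
    [[-37, -19.5, -10], [0, 0, 0], 0],
    [[0, 0, 0], [0, 0, 0], 0],
    [[0, 0, 0], [0, 0, 0], 0]
  ],
  "newtons": 40
}}

```text
time_s: 2.2
position: [0.5082, -0.2264, 0.3012]
tcp_rot: [-0.0, 0.707, 0.707, 0.0]
ft_force: [0.1, 0.2, 0.4]
gripper_width: 0.0857
```

```bash
python3 - <<'E'
from h import *
np.set_printoptions(precision=4,suppress=True)
s=r.read_state();print(s['time_s'],s['q'],s['position'],s['tcp_rot'],s['ft_force'],s['wrist_torque'])
im,d=r.read_camera('wrist');cv2.imwrite('pics/wrist1.png',im);np.savez('wrist1.npz',im=im,d=d)
P,uv=pts('wrist',d)
hsv=cv2.cvtColor(im,cv2.COLOR_BGR2HSV)
h=hsv[uv[:,1],uv[:,0]]
m=(h[:,0]<14)&(h[:,1]>150)&(h[:,2]>50)&(np.hypot(P[:,0]-.508,P[:,1]+.227)<.05)&(P[:,2]>.13)
Q=P[m];print(len(Q),Q.min(0),Q.max(0))
g=Q[Q[:,2]>.2];
print(len(g),cv2.minAreaRect(g[:,:2].astype(np.float32)),g.mean(0),np.median(g[:,2]))
c=Q[(Q[:,2]<.176)&(Q[:,2]>.165)];print('cap',len(c),cv2.minEnclosingCircle(c[:,:2].astype(np.float32)),np.median(c[:,2]))
m=(P[:,2]>.13)&(P[:,2]<.142)&(np.hypot(P[:,0]-.508,P[:,1]+.227)<.14)&(np.hypot(P[:,0]-.508,P[:,1]+.227)>.1)
R=P[m];print(len(R));A=np.c_[2*R[:,:2],np.ones(len(R))];x=np.linalg.lstsq(A,(R[:,:2]**2).sum(1),rcond=None)[0];print('ring',x[:2],np.sqrt(x[2]+x[:2]@x[:2]))
E
```

```text
2.2 [ 0.279   0.2344  0.1013  1.7045 -0.0255  1.204   0.3871] [ 0.5082 -0.2264  0.3012] [-0.0001  0.707   0.7072  0.0001] [0.0522 0.1885 0.3544] [-0.0203 -0.0144  0.0221]
3011 [ 0.4764 -0.2523  0.1329] [ 0.5373 -0.2019  0.3743]
1229 ((0.5088796615600586, -0.22351105511188507), (0.024995090439915657, 0.06293660402297974), 68.3122787475586) [ 0.5067 -0.2277  0.2049] 0.20443507037301992
cap 1076 ((0.5089280605316162, -0.22361478209495544), 0.029975129291415215) 0.17034407322846068
4697
ring [ 0.5069 -0.2284] 0.1184165578797121
```

View pics/wrist1.png

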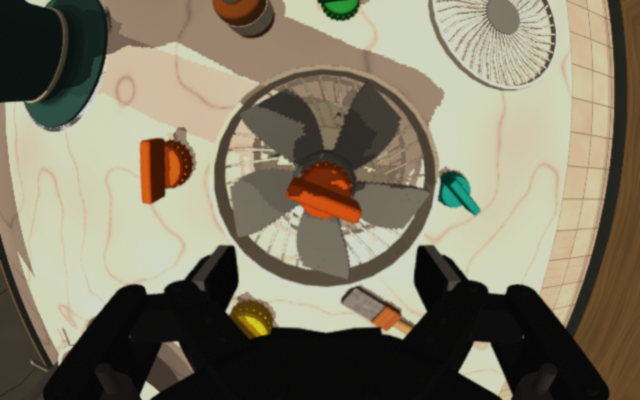

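The nut's bar is seen at (325,198), and the hub and five blades are clear. I'll refine the bar angle and centre.

```bash
python3 - <<'E'
from h import *
np.set_printoptions(precision=4,suppress=True)
z=np.load('wrist1.npz');im,d=z['im'],z['d']
P,uv=pts('wrist',d)
for lo,hi in [(.2,.208),(.202,.207)]:
    m=(P[:,2]>lo)&(P[:,2]<hi)&(np.hypot(P[:,0]-.507,P[:,1]+.228)<.04)
    g=P[m][:,:2]
    for _ in range(4):
        c=g.mean(0);v=np.linalg.svd(g-c,full_matrices=False)[2];l=(g-c)@v.T
        g=g[abs(l[:,1]-np.median(l[:,1]))<.009]
    l=(g-c)@v.T
    q=lambda k:np.percentile(l[:,k],[1,50,99])
    mid=c+v[0]*(q(0)[0]+q(0)[2])/2+v[1]*(q(1)[0]+q(1)[2])/2
    print(len(g),c,mid,np.degrees(np.arctan2(v[0,1],v[0,0])),q(0),q(1))
E
```

```text
1243 [ 0.5067 -0.2278] [ 0.5068 -0.2285] -22.062852705657868 [-0.0306 -0.      0.0313] [-0.0059 -0.0001  0.0071]
1168 [ 0.5067 -0.228 ] [ 0.5068 -0.2285] -21.883884238003354 [-0.0305 -0.      0.0311] [-0.0059 -0.      0.0066]
```

{"method": "drive_tool", "body": {
  "plan": [
    [[-1.7, -1.2, 0], [0, 0, -8.5], 0],
    [[0, 0, 0], [0, 0, -8.5], 0],
    [[0, 0, 0], [0, 0, -8.5], 0],
    [[0, 0, 0], [0, 0, -8.5], 0],
    [[0, 0, 0], [0, 0, -8.5], 0],
    [[0, 0, 0], [0, 0, -8.5], 0],
    [[0, 0, 0], [0, 0, -8.5], 0],
    [[0, 0, 0], [0, 0, -8.5], 0],
    [[0, 0, 25], [0, 0, 0], 0],
    [[0, 0, 25], [0, 0, 0], 0],
    [[0, 0, 25], [0, 0, 0], 0],
    [[0, 0, 15], [0, 0, 0], 0],
    [[0, 0, 0], [0, 0, 0], 0],
    [[0, 0, 0], [0, 0, 0], 0]
  ]
}}

```text
time_s: 4.0
position: [0.5073, -0.2286, 0.2121]
tcp_rot: [0.0, 0.191, 0.982, -0.0]
ft_force: [-0.7, -0.3, 0.7]
gripper_width: 0.0854
```

```bash
cat > st.py <<'E'
from h import *
from scipy.spatial.transform import Rotation as Ro
np.set_printoptions(precision=4,suppress=True)
def st():
    s=r.read_state();w,x,y,z=s['tcp_rot'];M=Ro.from_quat([x,y,z,w]).as_matrix()
    print(s['time_s'],'q',s['q'],'p',s['position'],'yawY',np.degrees(np.arctan2(M[1,1],M[0,1])).round(2),'zax',M[:,2],'F',s['ft_force'],'M',s['wrist_torque'],'w',round(s['gripper_width'],4))
E
python3 - <<'E'
from st import *
st()
im,d=r.read_camera('wrist');cv2.imwrite('pics/wrist2.png',im)
im,d=r.read_camera('side');cv2.imwrite('pics/side2.png',cv2.resize(im[110:230,290:440],None,fx=4,fy=4))
E
```

```text
4.0 q [ 0.4043  0.3153 -0.044   1.8069  0.0161  1.0187  1.5412] p [ 0.5073 -0.2286  0.2121] yawY 68.02 zax [ 0.0009 -0.0004 -1.    ] F [-0.7115 -0.2972  0.6761] M [-0.022  -0.0424  0.0066] w 0.0854
```

View pics/wrist2.png

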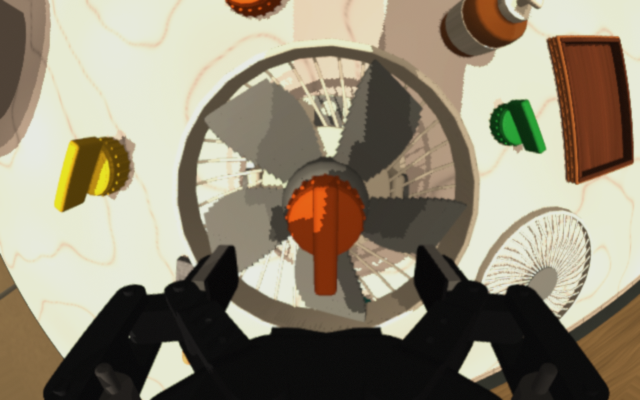

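View pics/side2.png

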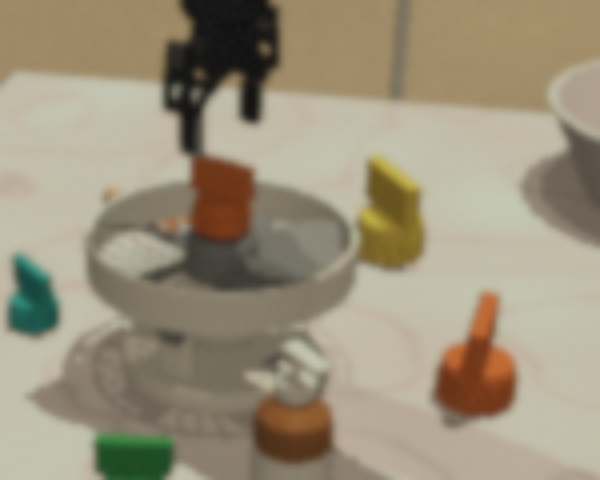

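The bar stands upright at column 325, centred between the fingers (226 and 426). Descending and closing.

{"method": "drive_tool", "body": {
  "plan": [
    [[0, 0, 12], [0, 0, 0], 0],
    [[0, 0, 12], [0, 0, 0], 0],
    [[0, 0, 12], [0, 0, 0], 0],
    [[0, 0, 0], [0, 0, 0], 0],
    [[0, 0, 0], [0, 0, 0], 255],
    [[0, 0, 0], [0, 0, 0], 255],
    [[0, 0, 0], [0, 0, 0], 255],
    [[0, 0, 0], [0, 0, 0], 255],
    [[0, 0, 0], [0, 0, 0], 255],
    [[0, 0, 0], [0, 0, 0], 255],
    [[0, 0, 0], [0, 0, 0], 255],
    [[0, 0, 0], [0, 0, 0], 255]
  ]
}}

```text
time_s: 5.6
position: [0.5068, -0.2288, 0.1754]
tcp_rot: [0.0, 0.191, 0.982, -0.0]
ft_force: [-0.4, 0.4, 4.1]
gripper_width: 0.0124
```

```bash
python3 -c "
from st import *
st()"
```

```text
5.6 q [ 0.4043  0.3571 -0.0438  1.8414  0.019   0.9434  1.5388] p [ 0.5068 -0.2288  0.1754] yawY 67.99 zax [ 0.0001 -0.0002 -1.    ] F [-0.409   0.4122  4.072 ] M [0.0037 0.2011 0.0041] w 0.0124
```

Gripped at 12.4 mm. First I turn clockwise 40° with matching rise, and check the moment.

{"method": "drive_tool", "body": {
  "plan": [
    [[0, 0, -0.2], [0, 0, 5], 255],
    [[0, 0, -0.2], [0, 0, 5], 255],
    [[0, 0, -0.2], [0, 0, 5], 255],
    [[0, 0, -0.2], [0, 0, 5], 255],
    [[0, 0, -0.2], [0, 0, 5], 255],
    [[0, 0, -0.2], [0, 0, 5], 255],
    [[0, 0, -0.2], [0, 0, 5], 255],
    [[0, 0, -0.2], [0, 0, 5], 255]
  ]
}}

```text
time_s: 6.6
position: [0.5068, -0.2287, 0.1768]
tcp_rot: [-0.0, 0.516, 0.856, -0.0]
ft_force: [-0.5, -0.1, 3.2]
gripper_width: 0.0127
```

```bash
python3 - <<'E'
from st import *
st()
im,d=r.read_camera('wrist');cv2.imwrite('pics/wrist3.png',im)
E
```

```text
6.6 q [ 0.2966  0.3549  0.0882  1.844  -0.0378  0.9444  0.8874] p [ 0.5068 -0.2287  0.1768] yawY 27.84 zax [-0.0001 -0.     -1.    ] F [-0.4742 -0.1255  3.2226] M [-0.0079 -0.0147 -0.0016] w 0.0127
```

View pics/wrist3.png

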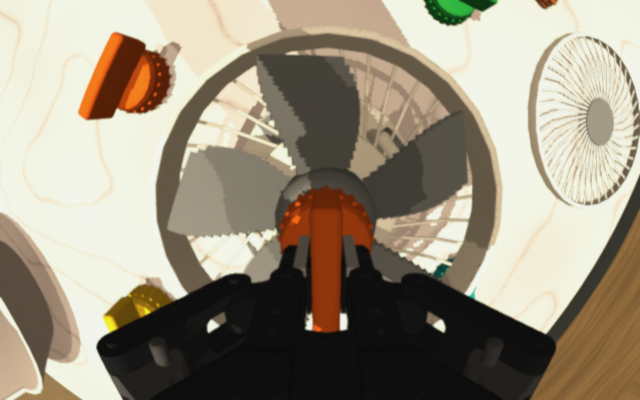

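The bar is still aligned with the pads. I'll check in world coordinates that the blades stayed put.

```bash
cat > bl.py <<'E'
from h import *
def blade(im,d,info=None):
    P,uv=pts('wrist',d);rr=np.hypot(P[:,0]-.507,P[:,1]+.2285)
    h=cv2.cvtColor(im,cv2.COLOR_BGR2HSV)[uv[:,1],uv[:,0]]
    a=np.arctan2(P[:,1]+.2285,P[:,0]-.507)
    m=(rr>.06)&(rr<.09)&(P[:,2]>.09)&(P[:,2]<.137)
    # occupancy per angular bin (visible upper half of the image only)
    H=np.zeros(360);N=np.zeros(360);b=((np.degrees(a))%360).astype(int)
    ring=(rr>.06)&(rr<.09)&(P[:,2]<.137)
    np.add.at(H,b[m],1);np.add.at(N,b[ring],1)
    return np.where(N>15,H/np.maximum(N,1),np.nan)
def edges(o):
    out=[]
    for i in range(360):
        p,q=o[i],o[(i+1)%360]
        if p<.5<=q: out.append(('rise',i))
        if p>=.5>q: out.append(('fall',i))
    return out
E
python3 - <<'E'
from bl import *
z=np.load('wrist1.npz')
import plant
s=r.read_state()
im,d=r.read_camera('wrist');o=blade(im,d);print(edges(o));np.save('b3.npy',o)
# wrist1 taken with other camera pose: rebuild from tool motion by pose
E
```

```text
[('fall', 0), ('fall', 72), ('rise', 98), ('rise', 171), ('rise', 242), ('fall', 353), ('rise', 354)]
```

```bash
python3 - <<'E'
import h
from bl import *
from scipy.spatial.transform import Rotation as Ro
def M(p,q):
    A=np.eye(4);A[:3,:3]=Ro.from_quat([q[1],q[2],q[3],q[0]]).as_matrix();A[:3,3]=p;return A
s=r.read_state();K,R,t=T('wrist');C=np.eye(4);C[:3,:3]=R;C[:3,3]=t
X=C@M(s['position'],s['tcp_rot']);np.save('X.npy',X)
C1=X@np.linalg.inv(M([.5082,-.2264,.3012],[-.0001,.707,.7072,.0001]))
import bl
h.T=lambda c:(K,C1[:3,:3],C1[:3,3])
z=np.load('wrist1.npz')
print(edges(blade(z['im'],z['d'])))
E
```

```text
[('fall', 0), ('fall', 72), ('rise', 99), ('rise', 170)]
```

The blade edges match in both views (72/98° and 171/170°), so the blades did not turn. Continuing.

{"method": "drive_tool", "body": {
  "plan": [
    [[0, 0, -0.7], [0, 0, 8], 255],
    [[0, 0, -0.36], [0, 0, 8], 255],
    [[0, 0, -0.36], [0, 0, 8], 255],
    [[0, 0, -0.36], [0, 0, 8], 255],
    [[0, 0, -0.36], [0, 0, 8], 255],
    [[0, 0, -0.36], [0, 0, 8], 255],
    [[0, 0, -0.36], [0, 0, 8], 255],
    [[0, 0, -0.36], [0, 0, 8], 255],
    [[0, 0, -0.36], [0, 0, 8], 255],
    [[0, 0, -0.36], [0, 0, 8], 255]
  ]
}}

```text
time_s: 7.95
position: [0.5066, -0.2287, 0.1805]
tcp_rot: [-0.0, 0.946, 0.325, -0.0]
ft_force: [-1.0, 0.0, -0.9]
gripper_width: 0.0126
```

```bash
python3 - <<'E'
from st import *
from bl import *
st()
im,d=r.read_camera('wrist');cv2.imwrite('pics/wrist4.png',im)
print(edges(blade(im,d)))
P,uv=pts('wrist',d);h=cv2.cvtColor(im,cv2.COLOR_BGR2HSV)[uv[:,1],uv[:,0]]
m=(h[:,0]<14)&(h[:,1]>150)&(np.hypot(P[:,0]-.507,P[:,1]+.228)<.03)
print(np.histogram(P[m][:,2],bins=np.arange(.13,.22,.004)))
E
```

```text
7.95 q [ 0.0787  0.3654  0.3582  1.8482 -0.1537  0.9555 -0.4053] p [ 0.5066 -0.2287  0.1805] yawY -52.12 zax [-0.0006  0.     -1.    ] F [-1.0358  0.0124 -0.9295] M [-0.1452  0.0163 -0.0069] w 0.0126
[('rise', 24), ('rise', 99), ('rise', 168), ('fall', 288), ('fall', 359)]
(array([   0,   12,   18,    3,   92,  117,  101,  118,  264,  123,  391,
       1329,    2,    4,   15,   23,   15,   12,    8, 2623, 1048,   15]), array([0.13 , 0.134, 0.138, 0.142, 0.146, 0.15 , 0.154, 0.158, 0.162,
       0.166, 0.17 , 0.174, 0.178, 0.182, 0.186, 0.19 , 0.194, 0.198,
       0.202, 0.206, 0.21 , 0.214, 0.218]))
```

View pics/wrist4.png

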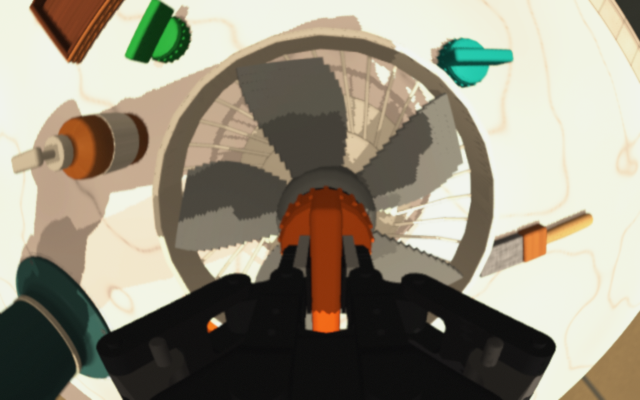

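Blade edges are unchanged (99, 168), and the cap has risen about 5 mm. Continuing 120°.

{"method": "drive_tool", "body": {
  "plan": [
    [[0, 0, -0.44], [0, 0, 10], 255],
    [[0, 0, -0.44], [0, 0, 10], 255],
    [[0, 0, -0.44], [0, 0, 10], 255],
    [[0, 0, -0.44], [0, 0, 10], 255],
    [[0, 0, -0.44], [0, 0, 10], 255],
    [[0, 0, -0.44], [0, 0, 10], 255],
    [[0, 0, -0.44], [0, 0, 10], 255],
    [[0, 0, -0.44], [0, 0, 10], 255],
    [[0, 0, -0.44], [0, 0, 10], 255],
    [[0, 0, -0.44], [0, 0, 10], 255],
    [[0, 0, -0.44], [0, 0, 10], 255],
    [[0, 0, -0.44], [0, 0, 10], 255],
    [[0, 0, 0], [0, 0, 0], 255]
  ]
}}

```text
time_s: 9.62
position: [0.5067, -0.2285, 0.1857]
tcp_rot: [0.0, 0.756, -0.654, -0.0]
ft_force: [0.5, 0.0, -0.5]
gripper_width: 0.0125
```

```bash
python3 - <<'E'
from st import *
from bl import *
st()
im,d=r.read_camera('wrist');cv2.imwrite('pics/wrist5.png',im)
print(edges(blade(im,d)))
P,uv=pts('wrist',d);h=cv2.cvtColor(im,cv2.COLOR_BGR2HSV)[uv[:,1],uv[:,0]]
m=(h[:,0]<14)&(h[:,1]>150)&(np.hypot(P[:,0]-.507,P[:,1]+.228)<.03)
z=P[m][:,2];print(np.median(z[(z>.172)&(z<.19)]),np.median(z[z>.204]))
E
```

```text
9.625 q [-0.2652  0.4486  0.8131  1.8539 -0.3821  1.0034 -2.2888] p [ 0.5067 -0.2285  0.1857] yawY -171.75 zax [-0.0009 -0.0002 -1.    ] F [ 0.5225  0.0203 -0.4826] M [-0.0471  0.0217  0.0079] w 0.0125
[('rise', 26), ('rise', 141), ('fall', 142), ('rise', 143), ('fall', 145), ('fall', 217), ('rise', 316)]
0.18059190811164683 0.21511110369528075
```

View pics/wrist5.png

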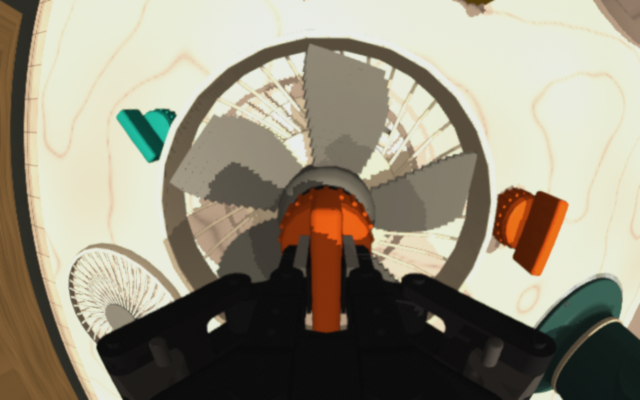

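Edge 217° equals 145°+72°, so the blades are unmoved, and the nut is up 10 mm. Releasing to regrasp half a turn back.

{"method": "drive_tool", "body": {
  "plan": [
    [[0, 0, 0], [0, 0, 0], 0],
    [[0, 0, 0], [0, 0, 0], 0],
    [[0, 0, 0], [0, 0, 0], 0],
    [[0, 0, 0], [0, 0, 0], 0],
    [[0, 0, 0], [0, 0, 0], 0],
    [[0, 0, 0], [0, 0, 0], 0],
    [[0, 0, 0], [0, 0, 0], 0]
  ]
}}

```text
time_s: 10.55
position: [0.5068, -0.2287, 0.1861]
tcp_rot: [0.0, 0.755, -0.656, -0.0]
ft_force: [-0.0, -0.1, -0.1]
gripper_width: 0.0858
```

{"method": "drive_tool", "body": {
  "plan": [
    [[0, 0, 0], [0, 0, -10], 0],
    [[0, 0, 0], [0, 0, -10], 0],
    [[0, 0, 0], [0, 0, -10], 0],
    [[0, 0, 0], [0, 0, -10], 0],
    [[0, 0, 0], [0, 0, -10], 0],
    [[0, 0, 0], [0, 0, -10], 0],
    [[0, 0, 0], [0, 0, -10], 0],
    [[0, 0, 0], [0, 0, -10], 0],
    [[0, 0, 0], [0, 0, -10], 0],
    [[0, 0, 0], [0, 0, -10], 0],
    [[0, 0, 0], [0, 0, -10], 0],
    [[0, 0, 0], [0, 0, -10], 0],
    [[0, 0, 0], [0, 0, -10], 0],
    [[0, 0, 0], [0, 0, -10], 0],
    [[0, 0, 0], [0, 0, -10], 0],
    [[0, 0, 0], [0, 0, -10], 0],
    [[0, 0, 0], [0, 0, -10], 0],
    [[0, 0, 0], [0, 0, -10], 0],
    [[0, 0, 0], [0, 0, 0], 0]
  ]
}}

```text
time_s: 12.92
position: [0.5067, -0.2289, 0.1861]
tcp_rot: [-0.0, 0.656, 0.754, 0.0]
ft_force: [0.6, -0.7, -0.0]
gripper_width: 0.0853
```

```bash
python3 - <<'E'
from st import *
from bl import *
st()
im,d=r.read_camera('wrist');cv2.imwrite('pics/wrist6.png',im)
print(edges(blade(im,d)))
P,uv=pts('wrist',d);h=cv2.cvtColor(im,cv2.COLOR_BGR2HSV)[uv[:,1],uv[:,0]]
m=(h[:,0]<14)&(h[:,1]>150)&(np.hypot(P[:,0]-.507,P[:,1]+.228)<.04)
Q=P[m];z=Q[:,2];print(np.median(z[(z>.17)&(z<.19)]),np.median(z[z>.204]))
g=Q[z>.208][:,:2];c=g.mean(0);v=np.linalg.svd(g-c,full_matrices=False)[2];print(c,np.degrees(np.arctan2(v[0,1],v[0,0])))
E
```

```text
12.925 q [ 0.2439  0.3453  0.1533  1.8376 -0.0631  0.9634  0.5628] p [ 0.5067 -0.2289  0.1861] yawY 7.93 zax [ 0.      0.0001 -1.    ] F [ 0.5745 -0.7188 -0.0401] M [ 0.0009  0.0019 -0.0157] w 0.0853
[('fall', 72), ('rise', 98), ('rise', 171), ('rise', 241), ('fall', 359)]
0.17965507773866987 0.21371083704666077
[ 0.5056 -0.2235] -81.74530867990467
```

View pics/wrist6.png

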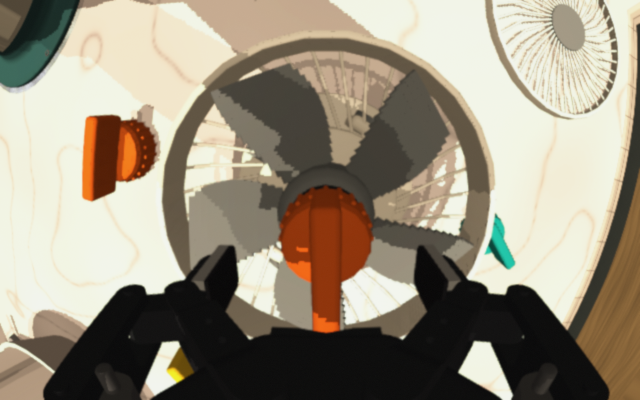

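The nut stays at height and its bar is aligned. Closing and turning on.

{"method": "drive_tool", "body": {
  "plan": [
    [[0, 0, 0], [0, 0, 0], 255],
    [[0, 0, 0], [0, 0, 0], 255],
    [[0, 0, 0], [0, 0, 0], 255],
    [[0, 0, 0], [0, 0, 0], 255],
    [[0, 0, 0], [0, 0, 0], 255],
    [[0, 0, 0], [0, 0, 0], 255],
    [[0, 0, 0], [0, 0, 0], 255],
    [[0, 0, 0], [0, 0, 0], 255],
    [[0, 0, -0.4], [0, 0, 10], 255],
    [[0, 0, -0.44], [0, 0, 10], 255],
    [[0, 0, -0.44], [0, 0, 10], 255],
    [[0, 0, -0.44], [0, 0, 10], 255],
    [[0, 0, -0.44], [0, 0, 10], 255],
    [[0, 0, -0.44], [0, 0, 10], 255]
  ]
}}

```text
time_s: 14.72
position: [0.5068, -0.2288, 0.1888]
tcp_rot: [0.0, 0.946, 0.323, -0.0]
ft_force: [0.2, -0.4, 1.5]
gripper_width: 0.0123
```

{"method": "drive_tool", "body": {
  "plan": [
    [[0, 0, -0.44], [0, 0, 10], 255],
    [[0, 0, -0.44], [0, 0, 10], 255],
    [[0, 0, -0.44], [0, 0, 10], 255],
    [[0, 0, -0.44], [0, 0, 10], 255],
    [[0, 0, -0.44], [0, 0, 10], 255],
    [[0, 0, -0.44], [0, 0, 10], 255],
    [[0, 0, -0.44], [0, 0, 10], 255],
    [[0, 0, -0.44], [0, 0, 10], 255]
  ]
}}

```text
time_s: 15.72
position: [0.5067, -0.2288, 0.1923]
tcp_rot: [0.0, 0.933, -0.361, 0.0]
ft_force: [-1.1, 0.7, 1.5]
gripper_width: 0.0123
```

```bash
python3 - <<'E'
from st import *
from bl import *
st()
im,d=r.read_camera('wrist');cv2.imwrite('pics/wrist7.png',im)
print(edges(blade(im,d)))
E
```

```text
15.725 q [-0.1411  0.3929  0.6404  1.8445 -0.2762  0.994  -1.6945] p [ 0.5067 -0.2288  0.1923] yawY -132.33 zax [-0.     -0.0002 -1.    ] F [-1.1452  0.7065  1.4991] M [-0.0285  0.1034  0.0476] w 0.0123
[('rise', 27), ('rise', 97), ('fall', 216), ('fall', 287), ('rise', 312)]
```

Total turn is 380°. I test by lifting 4 mm.

{"method": "drive_tool", "body": {
  "plan": [
    [[0, 0, -1], [0, 0, 2], 255],
    [[0, 0, -1], [0, 0, 2], 255],
    [[0, 0, -1], [0, 0, 2], 255],
    [[0, 0, -1], [0, 0, 2], 255],
    [[0, 0, 0], [0, 0, 0], 255]
  ]
}}

```text
time_s: 16.4
position: [0.5068, -0.2287, 0.1963]
tcp_rot: [0.0, 0.906, -0.423, 0.0]
ft_force: [-1.1, -0.3, -0.6]
gripper_width: 0.0122
```

```bash
python3 - <<'E'
from st import *
from bl import *
st()
im,d=r.read_camera('wrist');cv2.imwrite('pics/wrist8.png',im)
print(edges(blade(im,d)))
E
```

```text
16.4 q [-0.1658  0.3944  0.6725  1.8414 -0.2876  1.0045 -1.8182] p [ 0.5068 -0.2287  0.1963] yawY -140.02 zax [-0. -0. -1.] F [-1.0971 -0.2586 -0.6246] M [ 0.0353 -0.0122  0.0166] w 0.0122
[('rise', 28), ('fall', 217), ('fall', 287), ('rise', 314)]
```

View pics/wrist8.png

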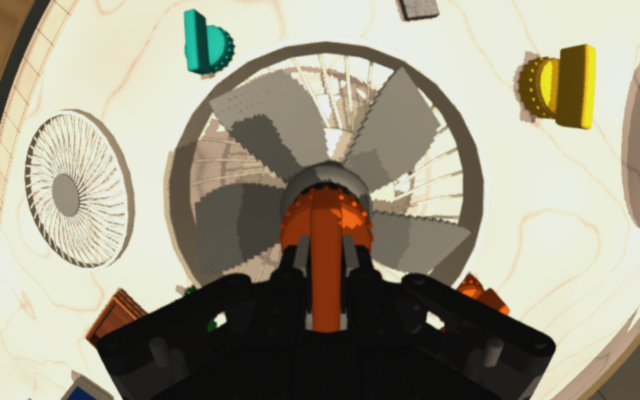

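It is free: only the weight (-0.6 N) hangs on the wrist, and the blades are unmoved. Lifting clear, then carrying it over the tray.

{"method": "drive_tool", "body": {
  "plan": [
    [[0, 0, -8], [0, 0, 0], 255],
    [[0, 0, -14], [0, 0, 0], 255],
    [[0, 0, -18], [0, 0, 0], 255],
    [[0, 0, -18], [0, 0, 0], 255],
    [[0, 0, -18], [0, 0, 0], 255],
    [[0, 0, -14], [0, 0, 0], 255],
    [[0, 0, 0], [0, 0, 0], 255]
  ]
}}

```text
time_s: 17.32
position: [0.5071, -0.2288, 0.2872]
tcp_rot: [-0.0, 0.906, -0.423, 0.001]
ft_force: [-0.1, -0.1, -1.0]
gripper_width: 0.0122
```

```bash
python3 - <<'E'
from st import *
st()
im,d=r.read_camera('wrist');cv2.imwrite('pics/wrist9.png',im)
im,d=r.read_camera('side');cv2.imwrite('pics/side9.png',cv2.resize(im[80:230,280:440],None,fx=4,fy=4))
E
```

```text
17.325 q [-0.2107  0.2942  0.713   1.7399 -0.2069  1.1825 -1.8836] p [ 0.5071 -0.2288  0.2872] yawY -139.99 zax [ 0.0015 -0.0003 -1.    ] F [-0.1085 -0.1079 -0.9569] M [0.0096 0.0297 0.0344] w 0.0122
```

View pics/side9.png

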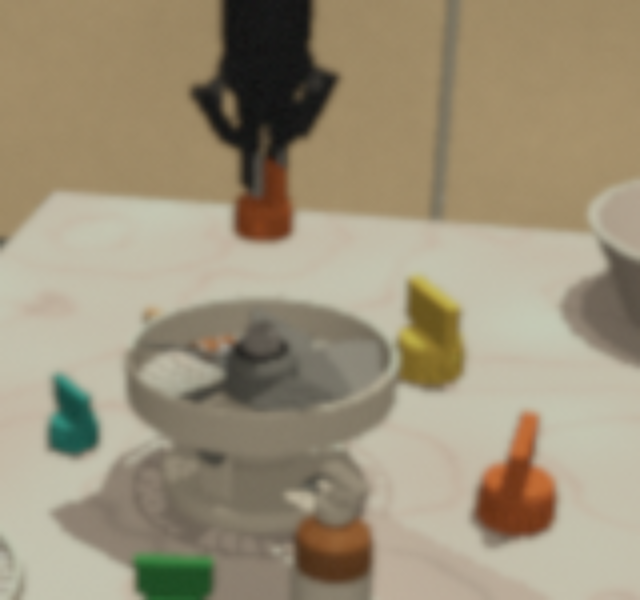

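The nut hangs upright in the jaws at (263,205), and the bare stud shows at (263,335). Carrying it to the tray.

{"method": "drive_tool", "body": {
  "plan": [
    [[-10, -10, 0], [0, 0, -3], 255],
    [[-20, -22, 0], [0, 0, 3], 255],
    [[-24, -25, 0], [0, 0, 0], 255],
    [[-24, -25, 0], [0, 0, 0], 255],
    [[-24, -25, 0], [0, 0, 0], 255],
    [[-24, -25, 0], [0, 0, 0], 255],
    [[-24, -25, 0], [0, 0, 0], 255],
    [[-24, -25, 0], [0, 0, 0], 255],
    [[-24, -25, 0], [0, 0, 0], 255],
    [[-24, -25, 0], [0, 0, 0], 255],
    [[-24, -25, 0], [0, 0, 0], 255],
    [[-24, -25, 0], [0, 0, 0], 255],
    [[-14, -14, 0], [0, 0, 0], 255],
    [[-6, -6, 0], [0, 0, 0], 255],
    [[0, 0, 0], [0, 0, 0], 255],
    [[0, 0, 0], [0, 0, 0], 255]
  ]
}}

```text
time_s: 19.42
position: [0.5503, 0.1865, 0.2863]
tcp_rot: [0.0, 0.906, -0.423, 0.0]
ft_force: [0.2, 1.1, -0.2]
gripper_width: 0.0125
```

```bash
python3 - <<'E'
from st import *
st()
im,d=r.read_camera('wrist');cv2.imwrite('pics/wrist10.png',im)
P,uv=pts('wrist',d)
p=r.read_state()['position']
h=cv2.cvtColor(im,cv2.COLOR_BGR2HSV)[uv[:,1],uv[:,0]]
m=(h[:,0]<14)&(h[:,1]>150)&(np.hypot(P[:,0]-p[0],P[:,1]-p[1])<.035)&(P[:,2]>p[2]-.06)
print(np.histogram(P[m][:,2]-p[2],bins=np.arange(-.05,.05,.004)))
m=(abs(P[:,0]-.55)<.12)&(abs(P[:,1]-.188)<.11)&(P[:,2]>.024)&(P[:,2]<.036)
print('tray',cv2.minAreaRect(P[m][:,:2].astype(np.float32)))
im,d=r.read_camera('side');cv2.imwrite('pics/side10.png',cv2.resize(im[120:320,200:400],None,fx=3,fy=3))
E
```

```text
19.425 q [-0.7805  0.3171  0.5046  1.6754 -0.1628  1.1911 -2.6812] p [0.5503 0.1865 0.2863] yawY -140.08 zax [ 0.0001 -0.0002 -1.    ] F [ 0.2148  1.0895 -0.2164] M [ 0.0101 -0.0221  0.021 ] w 0.0125
(array([   0,    0,    0,   42,  104,  114,   92,  181,  187,  212, 1197,
        379,   56,   50,   88,   73,   75,   85,  267, 3493,   79,   13,
          0,    0]), array([-0.05 , -0.046, -0.042, -0.038, -0.034, -0.03 , -0.026, -0.022,
       -0.018, -0.014, -0.01 , -0.006, -0.002,  0.002,  0.006,  0.01 ,
        0.014,  0.018,  0.022,  0.026,  0.03 ,  0.034,  0.038,  0.042,
        0.046]))
tray ((0.5480552315711975, 0.1862262487411499), (0.15830856561660767, 0.20784598588943481), 82.7315673828125)
```

View pics/wrist10.png

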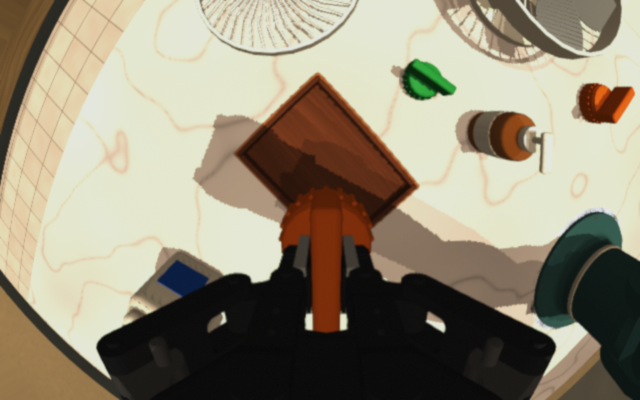

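View pics/side10.png

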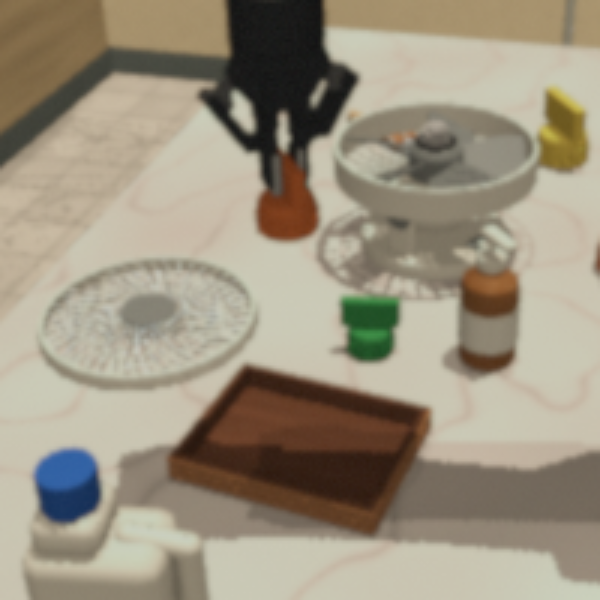

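The nut is over the tray centre (TCP 0.550, 0.187; tray about 0.549, 0.187), with its rim 37.5 mm below the TCP. Descending, and turning back off the wrist limit.

{"method": "drive_tool", "body": {
  "plan": [
    [[0, 0, 10], [0, 0, -5], 255],
    [[0, 0, 22], [0, 0, -5], 255],
    [[0, 0, 28], [0, 0, -5], 255],
    [[0, 0, 28], [0, 0, -5], 255],
    [[0, 0, 28], [0, 0, -5], 255],
    [[0, 0, 28], [0, 0, 0], 255],
    [[0, 0, 28], [0, 0, 0], 255],
    [[0, 0, 28], [0, 0, 0], 255],
    [[0, 0, 18], [0, 0, 0], 255],
    [[0, 0, 10], [0, 0, 0], 255],
    [[0, 0, 6], [0, 0, 0], 255],
    [[0, 0, 0], [0, 0, 0], 255],
    [[0, 0, 0], [0, 0, 0], 255]
  ]
}}

```text
time_s: 21.15
position: [0.5505, 0.1879, 0.0528]
tcp_rot: [-0.0, 0.976, -0.216, 0.0]
ft_force: [0.3, 0.1, -0.6]
gripper_width: 0.0123
```

```bash
python3 - <<'E'
from st import *
st()
im,d=r.read_camera('side');cv2.imwrite('pics/side11.png',cv2.resize(im[180:320,220:380],None,fx=4,fy=4))
E
```

```text
21.15 q [-0.6383  0.5904  0.3332  1.8599 -0.275   0.7353 -2.1594] p [0.5505 0.1879 0.0528] yawY -115.0 zax [ 0.0008  0.0004 -1.    ] F [ 0.269   0.0558 -0.6273] M [-0.0084 -0.0279 -0.0384] w 0.0123
```

View pics/side11.png

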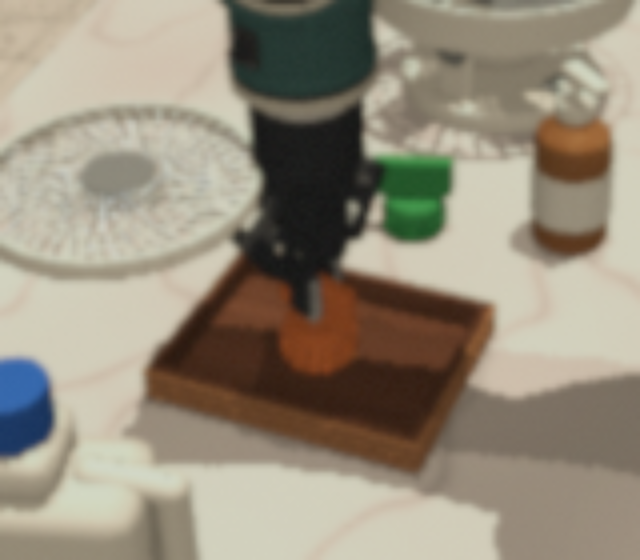

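The nut is above the tray's middle at (318,330). Lowering the last 8 mm slowly.

{"method": "drive_tool", "body": {
  "plan": [
    [[0, 0, 2], [0, 0, 0], 255],
    [[0, 0, 2], [0, 0, 0], 255],
    [[0, 0, 1.5], [0, 0, 0], 255],
    [[0, 0, 1.5], [0, 0, 0], 255],
    [[0, 0, 0.8], [0, 0, 0], 255],
    [[0, 0, 0], [0, 0, 0], 255],
    [[0, 0, 0], [0, 0, 0], 255]
  ]
}}

```text
time_s: 22.08
position: [0.5502, 0.1877, 0.0444]
tcp_rot: [0.0, 0.976, -0.216, -0.0]
ft_force: [0.4, -0.6, -1.9]
gripper_width: 0.012
```

{"method": "drive_tool", "body": {
  "plan": [
    [[0, 0, 0.6], [0, 0, 0], 255],
    [[0, 0, 0], [0, 0, 0], 255],
    [[0, 0, 0], [0, 0, 0], 255]
  ]
}}

```text
time_s: 22.45
position: [0.5503, 0.1878, 0.0441]
tcp_rot: [-0.0, 0.976, -0.216, 0.0]
ft_force: [-1.8, -0.7, 6.5]
gripper_width: 0.0122
```

Contact (6.5 N up). Releasing and backing off straight up.

{"method": "drive_tool", "body": {
  "plan": [
    [[0, 0, 0], [0, 0, 0], 0],
    [[0, 0, 0], [0, 0, 0], 0],
    [[0, 0, 0], [0, 0, 0], 0],
    [[0, 0, 0], [0, 0, 0], 0],
    [[0, 0, 0], [0, 0, 0], 0],
    [[0, 0, 0], [0, 0, 0], 0],
    [[0, 0, -5], [0, 0, 0], 0],
    [[0, 0, -15], [0, 0, 0], 0],
    [[0, 0, -25], [0, 0, 0], 0],
    [[0, 0, -25], [0, 0, 0], 0],
    [[0, 0, -25], [0, 0, 0], 0],
    [[0, 0, -25], [0, 0, 0], 0],
    [[0, 0, 0], [0, 0, 0], 0],
    [[0, 0, 0], [0, 0, 0], 0]
  ]
}}

```text
time_s: 24.2
position: [0.55, 0.1877, 0.1639]
tcp_rot: [-0.0, 0.976, -0.216, -0.0]
ft_force: [-0.3, 0.1, -0.2]
gripper_width: 0.085
```

```bash
python3 - <<'E'
from st import *
st()
im,d=r.read_camera('wrist');cv2.imwrite('pics/wrist12.png',im)
P,uv=pts('wrist',d);m=(np.hypot(P[:,0]-.55,P[:,1]-.188)<.036)&(P[:,2]<.1)
z=P[m][:,2];print(np.histogram(z,bins=np.arange(0,.1,.004)))
Q=P[m&(P[:,2]>.066)&(P[:,2]<.08)];print('bar top',Q.mean(0),Q.std(0))
im,d=r.read_camera('side');cv2.imwrite('pics/side12.png',cv2.resize(im[120:320,200:400],None,fx=3,fy=3))
E
```

```text
24.2 q [-0.6879  0.4347  0.3919  1.8004 -0.1998  0.9455 -2.2184] p [0.55   0.1877 0.1639] yawY -115.0 zax [-0.0001  0.0001 -1.    ] F [-0.2938  0.144  -0.1701] M [-0.0208  0.0193 -0.0014] w 0.085
(array([   5, 1400,   22,   23,   32,   17,  101,   35,  193, 1169,    4,
         15,    9,    9,    8,   15,   15, 1055,  187,    0,    0,    0,
          0,    0]), array([0.   , 0.004, 0.008, 0.012, 0.016, 0.02 , 0.024, 0.028, 0.032,
       0.036, 0.04 , 0.044, 0.048, 0.052, 0.056, 0.06 , 0.064, 0.068,
       0.072, 0.076, 0.08 , 0.084, 0.088, 0.092, 0.096]))
bar top [0.5518 0.1863 0.0711] [0.0165 0.0085 0.001 ]
```

View pics/side12.png

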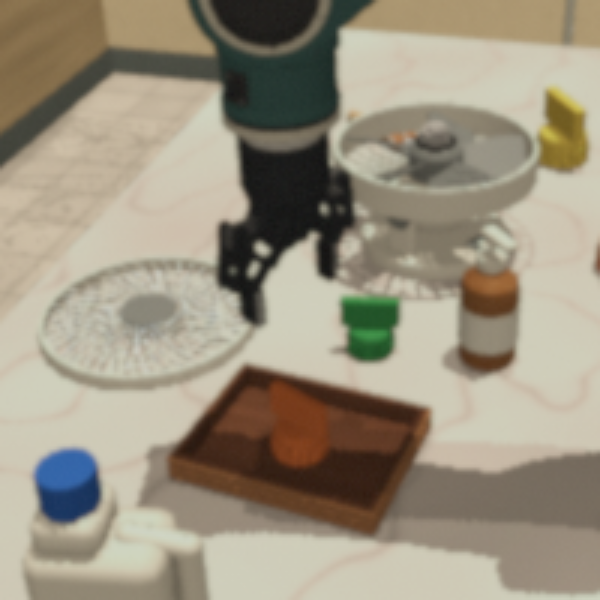

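View pics/wrist12.png

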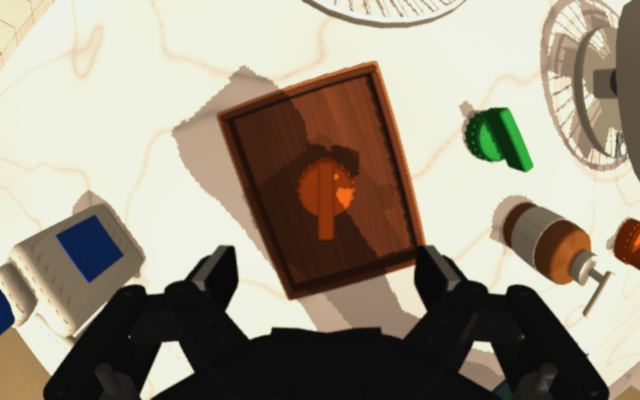

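The nut stands upright in the middle of the tray, at wrist (327,190). Its bar top is level at 0.071 m (0.0725 expected), and the gripper is clear.

```bash
python3 -c "
from h import *
print(r.finish_job())"
```

```text
the job is handed in; nothing more can be done
None
```

I unscrewed the small orange nut clockwise, lifted it off its stud, stood it grip up in the middle of the brown tray and handed the job in at about 24 s. It took about 390° of turning, with one half-turn regrasp.

- **Nut:** it rose about 10 mm in the first 240° of turning, staying on the axis. In the last pictures it stands upright and released, with its bar top level at 0.071 m (0.0725 m expected) and within a few mm of the tray's centre.
- **Blades:** their edges stayed at the same angles throughout, within 1–2°, so they were not dragged round.
- **Bystanders:** the guard, soap pump and detergent look unmoved in the pictures. I did not measure any bystander's shift, and the brush is not in the last views. I did no work near any of them.
- **Gripper:** it was open, well clear of everything, and read no contact force.
- **Disagreement:** the wrist moment never showed the expected 0.1–0.15 N m stiffness. It read about 0 about the upright axis when I sampled it with the arm stopped. So the check that the nut turned and not the blades rests on the blade angles and the nut's rise, not on feel.

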